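Check the wax pot with the thermometer, then crack its stuck lid and hold it ajar

TASK

The wax melting pot's lid is gummed to its gasket: first take the infrared thermometer off its cork mat, point it squarely at the middle of the black band round the pot from about 10 cm away (without touching the pot with it), hold it steady there for two seconds, and lay it back on the mat on its side as it was. Then take the lid by its knob, pull straight up until the seal lets go, without yanking the lid wide open, and finish while holding it level over the pot, raised one to two centimetres clear of the rim, so that the vapour can escape; do not let go of it. Leave everything else on the bench where it is.

Things in the scene. Friction and masses are not known exactly. Their poses are not given: they have to be found in the camera images.
- pot: Wax melting pot, fixed to the bench: grey plastic housing 176 mm in diameter up to 48 mm high, dial on its -x side; above it a round aluminium wall 150 mm in outer diameter up to the rim, 130 mm above the bench. A rubber gasket lies just inside the rim. Origin: on the bench, on the pot's axis; z up. It may stand on the robot's left or right.
- pot_band (a point): Point on the pot's axis at the mid-height (85 mm above the bench) of the matt black measuring band, which is 30 mm wide (70 to 100 mm above the bench) and runs all round the aluminium wall, whose surface is 75 mm out from this point. The band may be read from any side.
- lid: Loose steel lid, 142 mm across, 0.24 to 0.39 kg. Origin: centre of the underside of its 4 mm plate, which lies on the rim (130 mm above the pot's origin when shut); z up. Its skirt, 18 mm deep, is gummed to the gasket: pulled straight up it resists with a peak of about 9 to 18 N plus its weight, yields in the first 5 mm of lift and lets go for good; from 7 mm up only the weight remains.
- lid_knob (a point): Where to grip the lid: on its axis, 30 mm above the lid's origin, the middle of a round upright black knob 28 mm in diameter; its head spans 18 to 42 mm above the lid's origin.
- mat: Cork mat, 210 (x) x 200 (y) x 4 mm, fixed to the bench; origin at the centre of its underside. It lies on the other side from the pot.
- thermometer: Infrared thermometer gun, 0.16 to 0.26 kg, lying on its side. Origin: below the barrel's axis, on the underside, 78 mm behind the muzzle; x along the barrel to the muzzle, z up as it lies. Barrel: block 42 mm wide (y), 36 mm high, x = -70 to +60 mm, then a nozzle 33 mm in diameter to +78 mm; its sides are plain from x = 0 forward. The 95 mm hand grip sticks out to -y from x = -75 to -20 mm.
- muzzle (a point): Centre of the thermometer's nozzle tip; x is the direction in which it looks, along the barrel. On the barrel's axis, 18 mm above the underside as it lies.
- grip (a point): Where to grip the thermometer: on the barrel's axis, 58 mm behind the muzzle, 18 mm above the underside; the fingers close across the barrel (along its y, 42 mm).
- file: Needle file lying flat, 195 mm long, at most 15 mm high, round wooden handle; origin near the middle of its length, on its underside.
- wax_tube: Standing green wax ring tube, 30 mm in diameter, 62 mm high, beside the pot; origin at the centre of its foot.
- wax_slab: Flat dark blue slab of carving wax, 45 x 90 x 12 mm, lying near the pot; origin at the centre of its underside.
- dish: Small open brass dish, 68 mm across, 22 mm high, beyond the mat; origin at the centre of its foot.
- mandrel: Upright steel ring mandrel, a slim taper 212 mm high on a round foot 64 mm across, at the robot's right; origin at the centre of its foot.
- jar: Small glass jar with a steel cap, 54 mm in diameter, 70 mm high, at the robot's left; origin at the centre of its foot.
- caliper: Digital caliper lying flat, 150 mm long, 10 mm high, nearest the robot; origin at the middle of its beam, on its underside.

How it is judged:
By the outcome, as a careful person would: the job done as asked, in the order asked, and still so for the second after the job is handed in, while the arm keeps its last pose, push and grip.
It also fails if it takes over 64 s, if anything falls off the work surface, if the arm or the gripper's body presses on something with over 40 N, if the wrist force passes 120 N, or if a joint passes its speed limit or range.

ROBOT

A 6-joint arm with a two-finger parallel gripper is mounted at the origin on the work surface. World frame = base frame: x ahead of the robot, y to its left, z up, the work surface at z = 0. Lengths are in m, angles in degrees, forces in N, time in s.
With the tool pointing down it reaches from about 0.3 to 1 m from the base axis. Payload 5.1 kg.
Tool frame: the origin (TCP) lies midway between the tips of the shut fingers; the grasp point (between the pads) lies grip_point_offset behind it (grip_point_offset is the distance from the TCP to the grasp point, in m); z points along the fingers, y is the line along which they close (so a half turn about z gives the same grasp; the last joint's range is limited). The gripper opens to 95 mm and grips with 3 to 60 N. Pads are 20 mm wide; open, the fingers measure 119 mm over their backs; the gripper's body (75 mm by 180 mm) begins 59 mm behind the grasp point.
Start: joints at [66.142, 7.093, 94.555, -0, 78.352, -4.733], TCP at [0.213, 0.614, 0.215] pointing down, gripper open.
Joint ranges: [-149.61, 149.61], [-58.7, 133.49], [1.44, 155.28], [-77.14, 257.14], [18.33, 153.61], [-166.67, 166.67]. Speed limits (degrees/s): [147.25, 147.25, 180, 180, 180, 180].

INTERFACE

Orientations are given as [roll, pitch, yaw] about the fixed x, y, z axes, in that order (R = Rz(yaw) Ry(pitch) Rx(roll)).
In Python, from rig import * gives the robot as it stands.
- The arm moves only by the tool jog_arm, never from a script. Its argument "motion" is a list of rows, each a list of 2 entries, a list of its own where there are three numbers: the shift along the tool's x, y, z in units of 50 mm (1.0 is 50 mm), then the turn, a rotation vector about the tool's x, y, z in units of 6 degrees (1.0 is 6 degrees). In form: [[[dx, dy, dz], [rx, ry, rz]], ...]. A call has 1 to 8 rows; each row is the pose to reach, as a shift and turn from the pose commanded when the call began, along the tool's axes at that moment; what a row does not reach only later rows make up. A row lasts 1/8 s, in which the tool goes at most 62.5 mm and 10.7 degrees, less where a joint would pass 70% of its speed; a pose out of reach is approached as far as the arm can. A call with a gripper value outside its range is refused whole. "fingers" is the gripper's target within -1 to 1 (shut at 1, half-way at 0, fully open at -1), set as the call begins (left out, the last holds). The fingers move at their own pace and stop on an object; the grip force is fixed at half the most. Time passes only in rows, so rows that repeat a pose let the fingers close. It gives the time, the measured TCP pose, the force, the opening and the grip force at its end, in the units of the state.
- read_state(): the state, without advancing time (a new reading comes with each control period).
- snapshot(name): name is "scene" or "top" or "wrist"; returns a dict with "image" (384x512x3 uint8, red, green, blue), "camera_matrix" (3x3 intrinsics, pixels), "xyz" and "orientation" of the camera in the world; the wrist camera has in their place "tool_from_camera" (4x4, takes a point from camera to tool coordinates, whose origin is the TCP and whose axes are the flange's). Camera axes: x right, y up, looking along -z (the intrinsics and any distortion apply to the point x, -y, -z); pixel columns grow to the right and rows downward; lengths in m; the calibration is good to about 2 mm. A picture is of the moment at which its call begins: read the wrist's pose just before it. There is no depth.
- job_done(): hands the job in; it is judged then, once.
The state is a dict: "clock": time; "joint_positions": joint angles; "joint_velocities": joint speeds; "joint_efforts": joint torques, N m; "eef_pos": TCP position; "tool_rot": TCP orientation; "ft_force": force on the tool from outside, world axes, zero at the start; "wrist_torque": the same for the moment, N m; "finger_gap": finger opening in m; "gripper_force": force on a finger pad.
Only numpy, scipy, OpenCV 4.12 (cv2) and the standard library are available. Lean on these libraries where they do the work, as an engineer would, in place of code of your own. Each camera call takes 0.05 s, during which the arm holds its last target. There are 200 camera calls.

## Working session

There is one attempt and no reset: what is moved stays moved. The work goes in short steps, Python scripts to look and compute and a tool call to move; the robot and the scene stay as the last step left them, time stands still between calls to the robot, and variables do not carry over. Pictures are saved under pics/ and viewed, at most 10 in all, crops included, and the job is handed in when it is done.

Besides the shell and the picture viewer there is one more tool, called after ">>>" as name(argument=value, ...) on one line, values as JSON. jog_arm: Moves the arm, as the interface text tells. Its arguments: {"type":"object","properties":{"motion":{"type":"array"},"fingers":{"type":"number"}},"required":["motion"]}

```bash
ls; mkdir -p pics
python3 - <<'E'
from rig import *
import cv2,numpy as np,pickle
s=read_state();print(s)
for n in("top","scene"):
    d=snapshot(n);cv2.imwrite(f"pics/{n}0.png",cv2.resize(d["image"][:,:,::-1],(800,600),interpolation=cv2.INTER_CUBIC))
    pickle.dump(d,open(f"{n}0.pkl","wb"));print(n,{k:v for k,v in d.items() if k!="image"})
E
```

```text
pics
{'clock': 0.0, 'joint_positions': array([ 6.61413730e+01,  7.13036610e+00,  9.46349234e+01, -1.49593225e-03,
        7.83513481e+01, -4.73160847e+00]), 'joint_velocities': array([ 0.09546701, -0.09852625, -0.05369833,  0.08491343,  0.03392182,
       -0.00620382]), 'joint_efforts': array([-8.08962741e-04, -4.17636573e+01, -3.59915006e+01,  7.73713086e-02,
        4.94327175e-02, -1.98305652e-04]), 'eef_pos': array([0.21274092, 0.61351154, 0.21341372]), 'tool_rot': array([-1.79883639e+02, -8.16172053e-03,  1.60873277e+02]), 'ft_force': array([ 0.03809247, -0.30673178,  0.19705371]), 'wrist_torque': array([-0.01345955, -0.0326666 , -0.0694606 ]), 'gripper_force': 0.0, 'finger_gap': 0.0953253542796496}
top {'camera_matrix': array([[467.33640968,   0.        , 254.32101186],
       [  0.        , 467.33640968, 192.73957681],
       [  0.        ,   0.        ,   1.        ]]), 'xyz': array([ 0.35982448, -0.00477248,  1.49491259]), 'orientation': array([  8.61759553,   0.29644915, -88.89126165])}
scene {'camera_matrix': array([[489.95257461,   0.        , 258.82987334],
       [  0.        , 489.95257461, 191.93844207],
       [  0.        ,   0.        ,   1.        ]]), 'xyz': array([1.13670476, 0.89417369, 1.17488457]), 'orientation': array([ 45.80402803,   0.64504432, 147.77014223])}
```

View pics/top0.png

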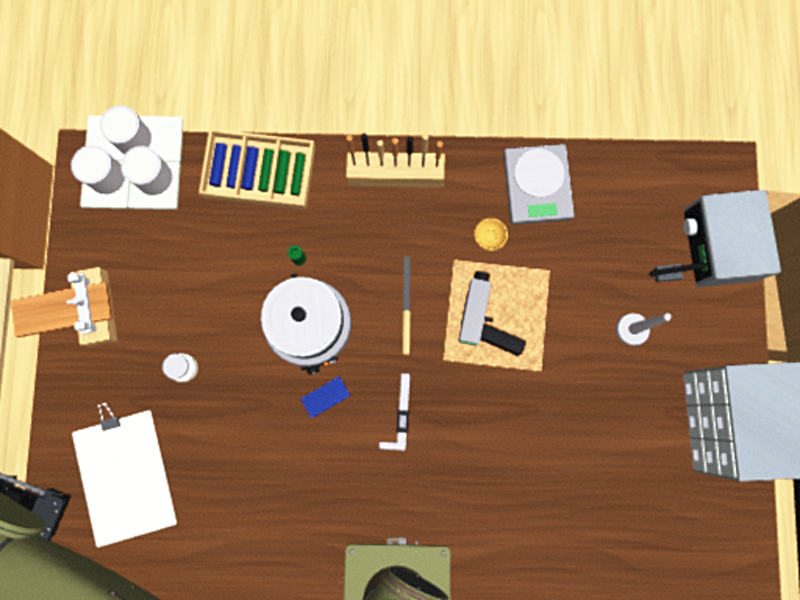

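View pics/scene0.png

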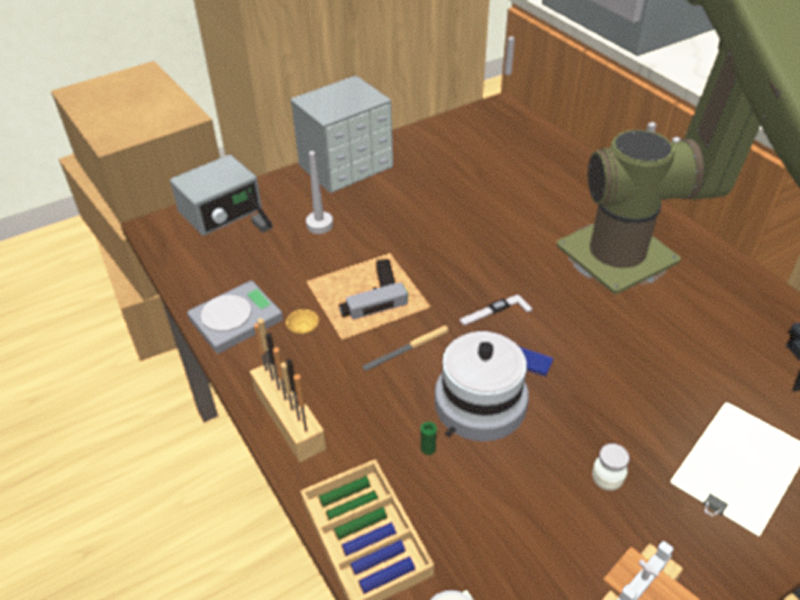

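```bash
cat > h.py <<'E'
import numpy as np,cv2,pickle
from scipy.spatial.transform import Rotation as R
def cam(d,s=None):
    if "xyz" in d: return R.from_euler('xyz',d["orientation"],degrees=True).as_matrix(),np.array(d["xyz"])
    Rt=R.from_euler('xyz',s["tool_rot"],degrees=True).as_matrix();T=np.array(d["tool_from_camera"])
    return Rt@T[:3,:3],s["eef_pos"]+Rt@T[:3,3]
def ray(d,uv,s=None):
    M,o=cam(d,s);K=d["camera_matrix"];uv=np.atleast_2d(uv).astype(float)
    v=np.c_[(uv[:,0]-K[0,2])/K[0,0],-(uv[:,1]-K[1,2])/K[1,1],-np.ones(len(uv))]
    return o,v@M.T
def plane(d,uv,z,s=None):
    o,v=ray(d,uv,s);return o+v*((z-o[2])/v[:,2])[:,None]
def proj(d,P,s=None):
    M,o=cam(d,s);K=d["camera_matrix"];c=(np.atleast_2d(P)-o)@M
    return np.c_[K[0,2]+K[0,0]*c[:,0]/-c[:,2],K[1,2]-K[1,1]*c[:,1]/-c[:,2]]
def tri(L):
    A=0;b=0
    for o,v in L:
        v=v[0]/np.linalg.norm(v[0]);P=np.eye(3)-np.outer(v,v);A=A+P;b=b+P@o
    return np.linalg.solve(A,b)
def jog(s,pos,R1):
    "shift and turn in jog units from the current pose to a target"
    R0=R.from_euler('xyz',s["tool_rot"],degrees=True)
    return np.round(R0.inv().apply(np.array(pos)-s["eef_pos"])/.05,3),np.round(np.degrees((R0.inv()*R1).as_rotvec())/6,3)
E
python3 - <<'E'
from h import *
import rig;print([ (k,getattr(rig,k)) for k in dir(rig) if 'grip' in k or 'off' in k])
t=pickle.load(open("top0.pkl","rb"));c=pickle.load(open("scene0.pkl","rb"))
def blob(d,mask,lo,hi):
    n,l,st,ce=cv2.connectedComponentsWithStats(mask.astype(np.uint8))
    return [(ce[i],st[i],l==i) for i in range(1,n) if lo<st[i,4]<hi]
f=.64
ti=cv2.cvtColor(t["image"],cv2.COLOR_RGB2HSV);ci=cv2.cvtColor(c["image"],cv2.COLOR_RGB2HSV)
def win(m,x0,x1,y0,y1):
    o=np.zeros_like(m);o[y0:y1,x0:x1]=m[y0:y1,x0:x1];return o
k1=blob(t,win(ti[:,:,2]<70,180,202,188,214),5,400);k2=blob(c,win(ci[:,:,2]<70,298,326,212,236),5,400)
print("knob",[x[0] for x in k1],[x[1] for x in k1],[x[0] for x in k2],[x[1] for x in k2])
p=tri([ray(t,k1[0][0]),ray(c,k2[0][0])]);print(p,plane(t,k1[0][0],.164),plane(c,k2[0][0],.16))
# lid disc
m=win((ti[:,:,1]<40)&(ti[:,:,2]>150),160,232,172,240)
cn=max(cv2.findContours(m.astype(np.uint8),0,1)[0],key=cv2.contourArea);e=cv2.fitEllipse(cn);print("lid ell",e)
# barrel
m=win((ti[:,:,1]<60)&(ti[:,:,2]>90),285,350,165,240)
b=blob(t,m,100,5000);print("barrel",[(x[0],x[1]) for x in b])
for x in b:
    cn=cv2.findContours(x[2].astype(np.uint8),0,1)[0][0]
    q=plane(t,cn[:,0],.04);r=cv2.minAreaRect(q[:,:2].astype(np.float32)*1000);print(r)
# mat
E
```

```text
[('grip_point_offset', 0.0188)]
knob [array([190.61818182, 200.69090909])] [array([187, 197,   8,   9,  55], dtype=int32)] [array([310.328125, 224.25    ])] [array([307, 220,   8,  10,  64], dtype=int32)]
[0.53600943 0.18958286 0.15664269] [[0.53483818 0.18868855 0.164     ]] [[0.53819219 0.19173038 0.16      ]]
lid ell ((194.9884796142578, 204.9169921875), (54.53439712524414, 57.16815185546875), 123.6871566772461)
barrel [(array([303.72694394, 198.66184448]), array([294, 178,  20,  43, 553], dtype=int32))]
((564.504150390625, -148.35113525390625), (42.95878219604492, 130.81190490722656), 79.15933990478516)
```

Run:
```python
from h import *
t=pickle.load(open("top0.pkl","rb"))
im=t["image"][160:245,275:360,::-1];cv2.imwrite("pics/th0.png",cv2.resize(im,(595,595),interpolation=cv2.INTER_CUBIC))
```

```text
(no output)
```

View pics/th0.png

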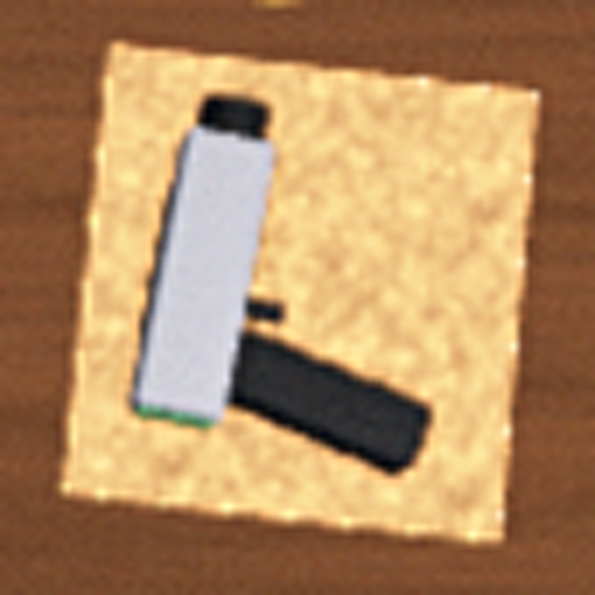

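>>> jog_arm(motion=[[[-0.7,-0.7,0],[0,0,1.7]],[[-1.4,-1.4,0],[0,0,3.4]],[[-2.1,-2.1,0],[0,0,5.1]],[[-2.8,-2.8,0],[0,0,6.8]],[[-3.5,-3.5,0],[0,0,8.5]],[[-4.2,-4.2,0],[0,0,10.2]],[[-4.9,-4.9,0],[0,0,11.9]],[[-5.6,-5.6,0],[0,0,13.6]]], fingers=-1)

```text
clock: 1.1
eef_pos: [0.386, 0.2562, 0.2143]
tool_rot: [-180.0, 0.0, 79.0]
ft_force: [0.6, 0.7, -0.2]
finger_gap: 0.095
gripper_force: 0.0
```

Run:
```python
from h import *
from rig import *
s=read_state();print(s["clock"],s["eef_pos"],s["tool_rot"],s["joint_positions"])
print(jog(s,[.589,-.153,.20],R.from_euler('xyz',[180,0,-10.8],degrees=True)))
```

```text
1.1 [0.38598645 0.25623589 0.21430263] [-1.79991376e+02  1.08594065e-02  7.89537112e+01] [ 2.69365372e+01 -1.75195218e+01  1.17512510e+02 -3.30157936e-03
  8.00204927e+01  3.79833993e+01]
(array([-7.255,  5.553,  0.287]), array([0.0000e+00, 3.0000e-03, 1.4959e+01]))
```

>>> jog_arm(motion=[[[-0.8,0.6,0],[0,0,1.7]],[[-1.6,1.2,0],[0,0,3.4]],[[-2.4,1.8,0],[0,0,5.1]],[[-3.2,2.4,0.1],[0,0,6.8]],[[-4.0,3.1,0.1],[0,0,8.5]],[[-4.8,3.7,0.2],[0,0,10.2]],[[-5.7,4.4,0.2],[0,0,11.9]],[[-6.5,5.0,0.25],[0,0,13.5]]])

```text
clock: 2.1
eef_pos: [0.5714, -0.1099, 0.2017]
tool_rot: [-180.0, 0.0, -2.1]
ft_force: [-0.6, 1.0, -0.4]
finger_gap: 0.0954
gripper_force: 0.0
```

>>> jog_arm(motion=[[[0.05,0.94,0.04],[0,0,1.46]],[[0.05,0.94,0.04],[0,0,1.46]],[[0.05,0.94,0.04],[0,0,1.46]]])

```text
clock: 2.48
eef_pos: [0.5717, -0.1547, 0.1996]
tool_rot: [-180.0, 0.1, -10.5]
ft_force: [-1.0, -0.4, 0.1]
finger_gap: 0.0951
gripper_force: 0.0
```

Run:
```python
from h import *
from rig import *
s=read_state();print(s["clock"],s["eef_pos"],s["tool_rot"],s["joint_positions"])
print(jog(s,[.589,-.153,.20],R.from_euler('xyz',[180,0,-10.8],degrees=True)))
d=snapshot("wrist");pickle.dump((d,s),open("w1.pkl","wb"));print(d["tool_from_camera"],d["camera_matrix"])
for P in([.589,-.153,.04],[.645,-.164,.022]):print(proj(d,P,s))
cv2.imwrite("pics/w1.png",d["image"][:,:,::-1])
```

```text
2.475 [ 0.57165542 -0.15469394  0.19959686] [-1.79963081e+02  6.27841598e-02 -1.04537393e+01] [-2.03474590e+01  4.67689958e-01  1.02980370e+02  2.62958935e-02
  7.66201353e+01  8.01002003e+01]
(array([ 0.335, -0.096, -0.008]), array([-0.006,  0.01 ,  0.058]))
[[ 2.09951820e-04  9.64587974e-01  2.63761250e-01  7.30617105e-02]
 [ 9.99999942e-01 -1.31563727e-04 -3.14856784e-04 -2.88534552e-05]
 [-2.69005654e-04  2.63761301e-01 -9.64587945e-01 -1.70857135e-01]
 [ 0.00000000e+00  0.00000000e+00  0.00000000e+00  1.00000000e+00]] [[315.51184022   0.         254.9788537 ]
 [  0.         315.51184022 194.14677751]
 [  0.           0.           1.        ]]
[[250.45550478 162.92314946]]
[[251.12037191 106.94697994]]
```

View pics/w1.png

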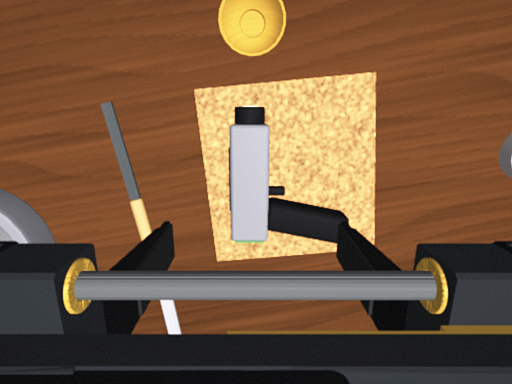

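Run:
```python
from h import *
d,s=pickle.load(open("w1.pkl","rb"))
h=cv2.cvtColor(d["image"],cv2.COLOR_RGB2HSV);m=((h[:,:,1]<60)&(h[:,:,2]>120)).astype(np.uint8);m[:115]=0;m[248:]=0;m[:,:222]=0;m[:,280:]=0
cn=max(cv2.findContours(m,0,1)[0],key=cv2.contourArea)
r=cv2.minAreaRect((plane(d,cn[:,0],.04,s)[:,:2]*1000).astype(np.float32));print(r)
a=np.radians(r[2]-90);c=np.array(r[0])/1000
print(c+.025*np.array([np.cos(a),np.sin(a)]))
g=c+.025*np.array([np.cos(a),np.sin(a)])
print(jog(s,[*g,.07],R.from_euler('xyz',[180,0,r[2]-90],degrees=True)))
# pot/mat extras: grip point height
```

```text
((565.252197265625, -147.25088500976562), (40.971466064453125, 127.49276733398438), 79.13308715820312)
[ 0.58980389 -0.15196409]
(array([ 0.35 , -0.118,  2.592]), array([-0.006,  0.01 ,  0.069]))
```

>>> jog_arm(motion=[[[0.35,-0.12,0],[0,0,0.07]],[[0.35,-0.12,1.0],[0,0,0.07]],[[0.35,-0.12,2.0],[0,0,0.07]],[[0.35,-0.12,2.8],[0,0,0.07]],[[0.35,-0.12,3.4],[0,0,0.07]],[[0.35,-0.12,3.8],[0,0,0.07]],[[0.35,-0.12,3.8],[0,0,0.07]],[[0.35,-0.12,3.8],[0,0,0.07]]])

```text
clock: 3.52
eef_pos: [0.5915, -0.1524, 0.0118]
tool_rot: [180.0, -0.1, -10.9]
ft_force: [0.0, -0.5, 0.2]
finger_gap: 0.0949
gripper_force: 0.0
```

>>> jog_arm(motion=[[[0,0,0],[0,0,0]],[[0,0,0],[0,0,0]],[[0,0,0],[0,0,0]],[[0,0,0],[0,0,0]],[[0,0,0],[0,0,0]],[[0,0,0],[0,0,0]],[[0,0,0],[0,0,0]],[[0,0,0],[0,0,0]]], fingers=1)

```text
clock: 4.53
eef_pos: [0.5903, -0.1523, 0.0101]
tool_rot: [-180.0, 0.0, -10.9]
ft_force: [-0.0, -0.2, -0.8]
finger_gap: 0.042
gripper_force: 29.9
```

>>> jog_arm(motion=[[[0,0,-0.2],[0,0,0]],[[0,0,-0.6],[0,0,0]],[[0,0,-1.0],[0,0,0]],[[0,0,-1.26],[0,0,0]],[[-0.1,0,-1.26],[0,0,-0.8]],[[-0.2,-0.1,-1.26],[0,0,-2]],[[-0.3,-0.2,-1.26],[0,0,-3.2]],[[-0.4,-0.3,-1.26],[0,0,-4.4]]])

```text
clock: 5.52
eef_pos: [0.5735, -0.1337, 0.074]
tool_rot: [180.0, -0.0, 15.7]
ft_force: [-0.1, 0.2, -1.3]
finger_gap: 0.0423
gripper_force: 29.9
```

Run:
```python
from h import *
from rig import *
s=read_state();print(s["clock"],s["eef_pos"],s["tool_rot"],s["joint_positions"],s["ft_force"],s["wrist_torque"])
print(jog(s,[.536,-.083,.073],R.from_euler('xyz',[180,0,90],degrees=True)))
```

```text
5.525 [ 0.57351869 -0.13371961  0.07401816] [ 1.79982069e+02 -3.02045308e-02  1.57292087e+01] [-1.83475609e+01  6.78551959e+00  1.09147013e+02  2.30463008e-03
  6.40324029e+01  5.59222266e+01] [-0.10459435  0.1565092  -1.33790677] [-0.0431197   0.11461971  0.01454785]
(array([-0.447, -1.18 ,  0.02 ]), array([ 6.0000e-03, -2.0000e-03, -1.2378e+01]))
```

>>> jog_arm(motion=[[[-0.05,-0.15,0],[0,0,-1.6]],[[-0.1,-0.3,0],[0,0,-3.2]],[[-0.15,-0.5,0],[0,0,-4.8]],[[-0.25,-0.65,0],[0,0,-6.4]],[[-0.3,-0.8,0],[0,0,-8.0]],[[-0.35,-0.95,0],[0,0,-9.6]],[[-0.4,-1.1,0],[0,0,-11.2]],[[-0.4,-1.15,0],[0,0,-12.1]]])

```text
clock: 6.52
eef_pos: [0.5386, -0.0835, 0.0739]
tool_rot: [180.0, 0.0, 88.3]
ft_force: [0.9, -0.2, -1.1]
finger_gap: 0.0419
gripper_force: 29.9
```

Run:
```python
from h import *
from rig import *
s=read_state();print(s["clock"],s["eef_pos"],s["tool_rot"],s["joint_positions"])
W=np.zeros((384,1024,3),np.uint8)
for i,n in enumerate(("wrist","scene")):
    d=snapshot(n);pickle.dump((d,s),open(f"{n}2.pkl","wb"));W[:,512*i:512*i+512]=d["image"][:,:,::-1]
d=snapshot("top");pickle.dump((d,s),open("top2.pkl","wb"))
c=pickle.load(open("scene2.pkl","rb"))[0]["image"][120:300,130:370,::-1]
cv2.imwrite("pics/2.png",np.vstack([cv2.resize(W[:,:512],(480,360))[:290],cv2.resize(c,(480,360))[:310]]))
```

```text
6.525 [ 0.53862547 -0.08345721  0.07387133] [1.79989456e+02 1.80120514e-04 8.83123655e+01] [-1.44523412e+01  1.43997555e+00  1.14834322e+02  2.40244113e-03
  6.37153794e+01 -1.27657704e+01]
```

View pics/2.png

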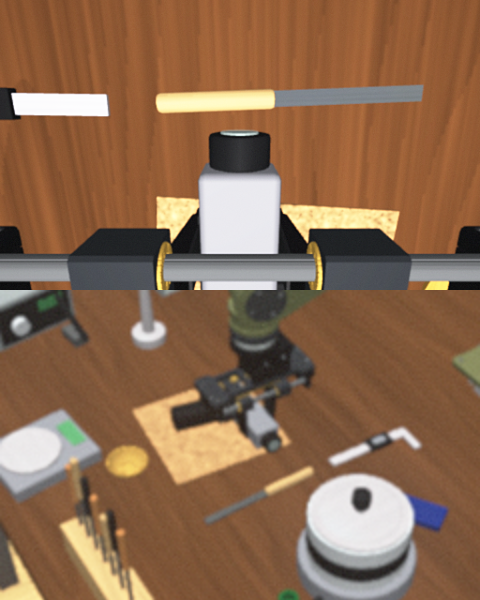

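```bash
cat >> h.py <<'E'
def barrel(d,s,w,r0,r1,c0,c1):
    h=cv2.cvtColor(d["image"],cv2.COLOR_RGB2HSV);v=h[:,:,2].astype(float)-h[:,:,1]
    L=[];Rr=[]
    for r in range(r0,r1):
        x=v[r,c0:c1];hi=x>90
        if hi.sum()<20: continue
        i=np.argmax(hi);j=len(hi)-1-np.argmax(hi[::-1])
        fi=i-(x[i]-90)/(x[i]-x[i-1]);fj=j+(x[j]-90)/(x[j]-x[j+1])
        L.append((c0+fi,r));Rr.append((c0+fj,r))
    L=np.array(L);Rr=np.array(Rr)
    def fit(E):
        p=np.polyfit(E[:,1],E[:,0],1);k=abs(np.polyval(p,E[:,1])-E[:,0])<1;return np.polyfit(E[k,1],E[k,0],1)
    a,b=fit(L),fit(Rr);rows=np.array([r0,r1-1.]);out=[]
    for r in rows:
        o,va=ray(d,[np.polyval(a,r),r],s);o,vb=ray(d,[np.polyval(b,r),r],s)
        t=w/np.linalg.norm(va-vb);out.append(o+t*(va+vb)[0]/2)
    P=np.array(out);dv=P[0]-P[1];dv/=np.linalg.norm(dv)
    print("mid pts",P.round(4).tolist(),"yaw",np.degrees(np.arctan2(dv[1],dv[0])).round(2),"pitch",np.degrees(np.arcsin(dv[2])).round(2))
    return P,dv
E
python3 - <<'E'
from h import *
d,s=pickle.load(open("w1.pkl","rb"));barrel(d,s,.041,130,190,222,282)
d,s=pickle.load(open("wrist2.pkl","rb"))
for a,b in((185,255),(190,230)):barrel(d,s,.041,a,b,200,310)
from rig import *
t=pickle.load(open("top2.pkl","rb"))[0]
c=pickle.load(open("scene2.pkl","rb"))[0]
# lid/pot circle estimates from scene & top: black band excluded; knob again
u=np.array([np.cos(np.radians(88.3)),np.sin(np.radians(88.3)),0])
for p in(-6,0,6):
    print(p,proj(c,s["eef_pos"]+[0,0,.012]+u*.058+[0,0,.058*np.sin(np.radians(p))]),proj(c,s["eef_pos"]+[0,0,.03]+u*.04+[0,0,.04*np.sin(np.radians(p))]))
cv2.imwrite("pics/3.png",cv2.resize(c["image"][175:225,230:290,::-1],(480,400),interpolation=cv2.INTER_CUBIC))
E
```

```text
Traceback (most recent call last):
  File "h.py", line 32, in barrel
    fi=i-(x[i]-90)/(x[i]-x[i-1]);fj=j+(x[j]-90)/(x[j]-x[j+1])
                                                      ~^^^^^
IndexError: index 60 is out of bounds for axis 0 with size 60
```

```bash
sed -i 's/-h\[:,:,1\]$/-1.6*h[:,:,1]/' h.py
python3 - <<'E'
from h import *
d,s=pickle.load(open("w1.pkl","rb"));barrel(d,s,.041,130,190,222,282)
d,s=pickle.load(open("wrist2.pkl","rb"))
for a,b in((185,255),(190,230)):barrel(d,s,.041,a,b,200,310)
c=pickle.load(open("scene2.pkl","rb"))[0]
u=np.array([np.cos(np.radians(88.3)),np.sin(np.radians(88.3)),0])
for p in(-6,0,6):
    print(p,proj(c,s["eef_pos"]+[0,0,.012]+u*.058+[0,0,.058*np.sin(np.radians(p))]),proj(c,s["eef_pos"]+[0,0,.03]+u*.04+[0,0,.04*np.sin(np.radians(p))]))
cv2.imwrite("pics/3.png",cv2.resize(c["image"][175:225,230:290,::-1],(480,400),interpolation=cv2.INTER_CUBIC))
E
```

```text
Traceback (most recent call last):
  File "h.py", line 32, in barrel
    fi=i-(x[i]-90)/(x[i]-x[i-1]);fj=j+(x[j]-90)/(x[j]-x[j+1])
                                                      ~^^^^^
IndexError: index 60 is out of bounds for axis 0 with size 60
```

```bash
python3 - <<'E'
s=open("h.py").read()
a=s.index("    h=cv2.cvtColor(d[\"image\"],cv2.COLOR_RGB2HSV);v=");b=s.index("    L=np.array(L)")
s=s[:a]+'''    h=cv2.cvtColor(d["image"],cv2.COLOR_RGB2HSV);m=(h[:,:,1]<60)&(h[:,:,2]>120);L=[];Rr=[]
    for r in range(r0,r1):
        k=np.flatnonzero(m[r,c0:c1]);L.append((c0+k[0]-.5,r));Rr.append((c0+k[-1]+.5,r))
'''+s[b:];open("h.py","w").write(s)
E
python3 - <<'E'
from h import *
d,s=pickle.load(open("w1.pkl","rb"));barrel(d,s,.041,130,190,222,282)
d,s=pickle.load(open("wrist2.pkl","rb"))
for a,b in((185,255),(190,230)):barrel(d,s,.041,a,b,200,310)
c=pickle.load(open("scene2.pkl","rb"))[0]
u=np.array([np.cos(np.radians(88.3)),np.sin(np.radians(88.3)),0])
for p in(-6,0,6):
    print(p,proj(c,s["eef_pos"]+[0,0,.012]+u*.058+[0,0,.058*np.sin(np.radians(p))]),proj(c,s["eef_pos"]+[0,0,.03]+u*.04+[0,0,.04*np.sin(np.radians(p))]))
cv2.imwrite("pics/3.png",cv2.resize(c["image"][175:225,230:290,::-1],(480,400),interpolation=cv2.INTER_CUBIC))
E
```

```text
mid pts [[0.6226, -0.1577, 0.036], [0.5608, -0.1467, 0.0384]] yaw -10.06 pitch -2.21
mid pts [[0.5389, -0.0435, 0.1035], [0.5378, -0.0786, 0.1026]] yaw 88.19 pitch 1.37
mid pts [[0.5389, -0.0456, 0.1046], [0.5383, -0.0656, 0.1022]] yaw 88.15 pitch 6.76
-6 [[267.1572867  198.55692757]] [[264.20378571 190.65105978]]
0 [[267.15842071 197.19651577]] [[264.19899124 189.69708939]]
6 [[267.15956094 195.82864022]] [[264.19417863 188.73950933]]
```

View pics/3.png

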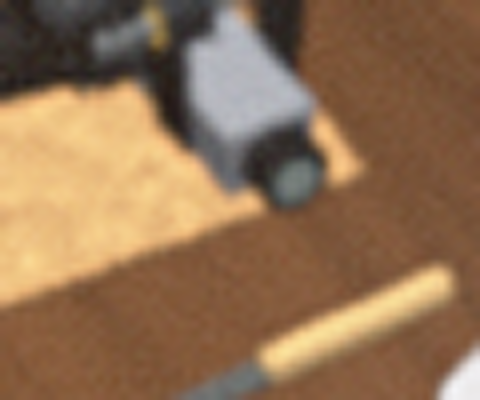

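>>> jog_arm(motion=[[[0.2,0,0],[0,0,-0.1]],[[0.4,0,0],[0,0,-0.2]],[[0.6,-0.03,0.0],[0,0,-0.28]],[[0.76,-0.06,0.0],[0,0,-0.28]],[[0.81,-0.07,0.0],[0,0,-0.28]],[[0.81,-0.07,0.0],[0,0,-0.28]],[[0.81,-0.07,0.0],[0,0,-0.28]],[[0.81,-0.07,0.0],[0,0,-0.28]]])

```text
clock: 7.68
eef_pos: [0.5368, -0.0435, 0.0732]
tool_rot: [180.0, 0.0, 89.8]
ft_force: [0.3, 0.2, -1.8]
finger_gap: 0.0418
gripper_force: 29.9
```

Run:
```python
from h import *
from rig import *
s=read_state();print(s["clock"],s["eef_pos"],s["tool_rot"])
c=snapshot("scene");t=snapshot("top");pickle.dump((c,t,s),open("aim.pkl","wb"))
cv2.imwrite("pics/4.png",np.vstack([cv2.resize(c["image"][160:290,220:360,::-1],(420,390)),cv2.resize(t["image"][160:230,160:300,::-1],(420,210))]))
print(proj(c,s["eef_pos"]+[0,.058,.012]),proj(t,s["eef_pos"]+[0,.058,.028]),proj(c,[.5365,.19,.16]),proj(t,[.5365,.19,.165]))
```

```text
7.675 [ 0.53677429 -0.043461    0.07317652] [1.79998555e+02 4.48483366e-03 8.97524193e+01]
[[275.1268939  204.54074426]] [[251.43556518 203.90427707]] [[310.44699546 223.61544186]] [[190.13666983 200.06300818]]
```

View pics/4.png

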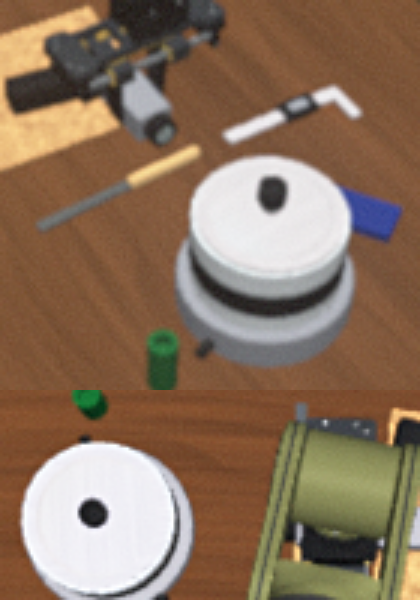

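>>> jog_arm(motion=[[[0,0,0],[0,0,0]],[[0,0,0],[0,0,0]],[[0,0,0],[0,0,0]],[[0,0,0],[0,0,0]],[[0,0,0],[0,0,0]],[[0,0,0],[0,0,0]],[[0,0,0],[0,0,0]],[[0,0,0],[0,0,0]]])

```text
clock: 8.78
eef_pos: [0.5367, -0.0432, 0.0732]
tool_rot: [-180.0, 0.0, 89.8]
ft_force: [-0.2, -0.9, -1.3]
finger_gap: 0.0419
gripper_force: 29.9
```

>>> jog_arm(motion=[[[0,0,0],[0,0,0]],[[0,0,0],[0,0,0]],[[0,0,0],[0,0,0]],[[0,0,0],[0,0,0]],[[0,0,0],[0,0,0]],[[0,0,0],[0,0,0]],[[0,0,0],[0,0,0]],[[0,0,0],[0,0,0]]])

```text
clock: 9.78
eef_pos: [0.5367, -0.0432, 0.0732]
tool_rot: [-180.0, 0.0, 89.8]
ft_force: [0.2, 0.6, -2.3]
finger_gap: 0.0416
gripper_force: 29.9
```

>>> jog_arm(motion=[[[0,0,0],[0,0,0]],[[0,0,0],[0,0,0]],[[0,0,0],[0,0,0]],[[0,0,0],[0,0,0]],[[0,0,0],[0,0,0]],[[0,0,0],[0,0,0]],[[0,0,0],[0,0,0]],[[0,0,0],[0,0,0]]])

```text
clock: 10.78
eef_pos: [0.5367, -0.0432, 0.0731]
tool_rot: [-180.0, 0.0, 89.8]
ft_force: [-0.1, 0.2, -1.9]
finger_gap: 0.0421
gripper_force: 29.9
```

Run:
```python
from h import *
from rig import *
s=read_state();print(s["clock"],s["eef_pos"],s["tool_rot"])
print(jog(s,[.590,-.152,.073],R.from_euler('xyz',[180,0,-10.9],degrees=True)))
c,t,_=pickle.load(open("aim.pkl","rb"))
# lid centre from the lid+rim edge in the scene: white blob of lid top ellipse at z=.134
d=pickle.load(open("top0.pkl","rb"))
for dd,w in((d,(160,232,172,240)),):
    h=cv2.cvtColor(dd["image"],cv2.COLOR_RGB2HSV);m=np.zeros(h.shape[:2],np.uint8);x0,x1,y0,y1=w
    m[y0:y1,x0:x1]=((h[:,:,1]<60)&(h[:,:,2]>195))[y0:y1,x0:x1]
    cn=max(cv2.findContours(m,0,1)[0],key=cv2.contourArea);q=plane(dd,cv2.convexHull(cn)[:,0],.134)
    print(cv2.minEnclosingCircle((q[:,:2]*1000).astype(np.float32)))
```

```text
10.775 [ 0.53673945 -0.0432093   0.07314554] [-1.79999925e+02  6.44862276e-04  8.97746143e+01]
(array([-2.172,  1.074,  0.003]), array([ 0.   ,  0.   , 16.779]))
((529.18359375, 180.07952880859375), 84.78760528564453)
```

>>> jog_arm(motion=[[[-0.3,0,0],[0,0,0.6]],[[-0.7,0.1,0],[0,0,2.0]],[[-1.1,0.2,0],[0,0,3.6]],[[-1.5,0.4,0],[0,0,5.2]],[[-1.9,0.6,0],[0,0,6.8]],[[-2.1,0.8,0],[0,0,8.4]],[[-2.17,0.95,0],[0,0,10.0]],[[-2.17,1.07,0],[0,0,11.4]]])

```text
clock: 11.78
eef_pos: [0.59, -0.1534, 0.0731]
tool_rot: [180.0, 0.0, 20.9]
ft_force: [0.2, 0.1, -1.6]
finger_gap: 0.0422
gripper_force: 29.9
```

>>> jog_arm(motion=[[[0,0,0],[0,0,1.5]],[[0,0,0],[0,0,3.0]],[[0,0,0],[0,0,4.4]],[[0,0,0],[0,0,5.2]],[[0,0,0],[0,0,5.38]],[[0,0,0],[0,0,5.38]],[[0,0,0],[0,0,5.38]],[[0,0,0],[0,0,5.38]]])

```text
clock: 12.78
eef_pos: [0.5898, -0.152, 0.0732]
tool_rot: [180.0, -0.0, -10.9]
ft_force: [-0.3, -0.5, -2.0]
finger_gap: 0.0421
gripper_force: 29.9
```

Run:
```python
from h import *
from rig import *
s=read_state();print(s["clock"],s["eef_pos"],s["tool_rot"])
print(jog(s,[.590,-.152,.0105],R.from_euler('xyz',[180,0,-10.9],degrees=True)))
```

```text
12.775 [ 0.58982653 -0.151965    0.07316026] [ 1.79998199e+02 -3.43831343e-03 -1.08972915e+01]
(array([ 0.003, -0.   ,  1.253]), array([ 0.   , -0.001,  0.   ]))
```

Lower softly, then release and rise.

>>> jog_arm(motion=[[[0,0,0.4],[0,0,0]],[[0,0,0.8],[0,0,0]],[[0,0,1.05],[0,0,0]],[[0,0,1.16],[0,0,0]],[[0,0,1.21],[0,0,0]],[[0,0,1.24],[0,0,0]],[[0,0,1.25],[0,0,0]],[[0,0,1.25],[0,0,0]]])

```text
clock: 13.78
eef_pos: [0.5901, -0.152, 0.0111]
tool_rot: [180.0, -0.0, -10.9]
ft_force: [0.1, 0.1, -1.5]
finger_gap: 0.0418
gripper_force: 29.9
```

>>> jog_arm(motion=[[[0,0,0],[0,0,0]],[[0,0,0],[0,0,0]],[[0,0,0],[0,0,0]],[[0,0,0],[0,0,0]],[[0,0,0],[0,0,0]],[[0,0,0],[0,0,0]],[[0,0,-0.3],[0,0,0]],[[0,0,-1.0],[0,0,0]]], fingers=-1)

```text
clock: 14.78
eef_pos: [0.5884, -0.1514, 0.06]
tool_rot: [-180.0, 0.2, -10.9]
ft_force: [-0.1, 0.1, -0.4]
finger_gap: 0.0956
gripper_force: 0.0
```

>>> jog_arm(motion=[[[0,0,-0.7],[0,0,0]],[[0,0,-1.5],[0,0,0]],[[0,0,-2.4],[0,0,0]],[[0,0,-3.2],[0,0,0]],[[0,0,-3.6],[0,0,0]],[[0,0,-3.7],[0,0,0]],[[0,0,-3.7],[0,0,0]]])

```text
clock: 15.65
eef_pos: [0.5893, -0.1517, 0.2443]
tool_rot: [-180.0, 0.1, -10.9]
ft_force: [0.3, 0.7, 0.3]
finger_gap: 0.0952
gripper_force: 0.0
```

Run:
```python
from h import *
from rig import *
s=read_state();print(s["clock"],s["eef_pos"],s["tool_rot"],s["joint_positions"])
d=snapshot("wrist");pickle.dump((d,s),open("w3.pkl","wb"));cv2.imwrite("pics/w3.png",d["image"][:,:,::-1])
print(jog(s,[.5365,.19,.26],R.from_euler('xyz',[180,0,90],degrees=True)))
```

```text
15.65 [ 0.58925313 -0.15173079  0.24434142] [-1.79981988e+02  1.13317195e-01 -1.09100969e+01] [-1.94939094e+01  1.02086514e+00  9.80971569e+01  9.07790721e-04
  8.09967142e+01  8.14160624e+01]
(array([-2.33 , -6.511, -0.307]), array([-1.9000e-02,  1.1000e-02, -1.6818e+01]))
```

View pics/w3.png

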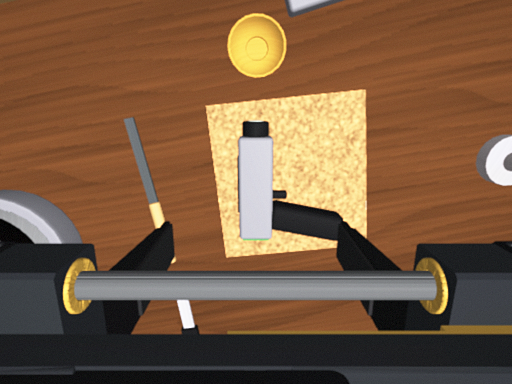

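>>> jog_arm(motion=[[[-0.2,-0.6,-0.1],[0,0,-1.7]],[[-0.4,-1.2,-0.1],[0,0,-3.4]],[[-0.6,-1.8,-0.1],[0,0,-5.1]],[[-0.9,-2.4,-0.1],[0,0,-6.8]],[[-1.1,-3.0,-0.1],[0,0,-8.5]],[[-1.4,-3.6,-0.1],[0,0,-10.2]],[[-1.6,-4.2,-0.1],[0,0,-11.9]],[[-1.9,-4.8,-0.1],[0,0,-13.6]]])

```text
clock: 16.7
eef_pos: [0.5408, 0.1026, 0.2482]
tool_rot: [-179.8, 0.1, 71.0]
ft_force: [0.3, -1.2, -0.7]
finger_gap: 0.0953
gripper_force: 0.0
```

>>> jog_arm(motion=[[[0.2,0,0],[0,0,-1.6]],[[0.3,0,0],[0,0,-3.2]],[[0.3,0,0],[0,0,-3.2]],[[0.3,0,0],[0,0,-3.2]]])

```text
clock: 17.2
eef_pos: [0.5464, 0.1156, 0.2494]
tool_rot: [-179.9, 0.0, 89.7]
ft_force: [0.7, -0.3, -0.3]
finger_gap: 0.0955
gripper_force: 0.0
```

Run:
```python
from h import *
from rig import *
s=read_state();print(s["clock"],s["eef_pos"],s["tool_rot"])
d=snapshot("wrist");pickle.dump((d,s),open("w4.pkl","wb"));cv2.imwrite("pics/w4.png",d["image"][:,:,::-1])
print(proj(d,[.5365,.19,.172],s))
```

```text
17.2 [0.54641926 0.11561508 0.24940475] [-1.79880615e+02  2.05906896e-02  8.97476986e+01]
[[243.09444829 107.76134482]]
```

View pics/w4.png

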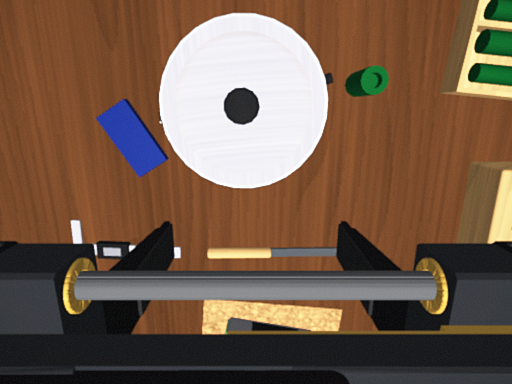

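Run:
```python
from h import *
d,s=pickle.load(open("w4.pkl","rb"))
h=cv2.cvtColor(d["image"],cv2.COLOR_RGB2HSV)
m=(h[:,:,2]<110).astype(np.uint8);m[:80]=0;m[130:]=0;m[:,:215]=0;m[:,270:]=0
(x,y),r=cv2.minEnclosingCircle(max(cv2.findContours(m,0,1)[0],key=cv2.contourArea));print(x,y,r)
k=plane(d,[x,y],.170,s)[0];print("knob",k)
w=((h[:,:,2]>190)&(h[:,:,1]<40)).astype(np.uint8);w[195:]=0;w[:,:150]=0;w[:,335:]=0
cn=cv2.convexHull(max(cv2.findContours(w,0,1)[0],key=cv2.contourArea))[:,0]
print("lid",cv2.minEnclosingCircle((plane(d,cn,.134,s)[:,:2]*1000).astype(np.float32)))
print(jog(s,[k[0],k[1],.1415],R.from_euler('xyz',[180,0,90],degrees=True)))
```

```text
240.91175842285156 105.5 17.971290588378906
knob [0.53477778 0.19167439 0.17      ]
lid ((534.3941040039062, 191.25491333007812), 74.3450927734375)
(array([ 1.521, -0.235,  2.158]), array([-0.02 ,  0.003, -0.042]))
```

>>> jog_arm(motion=[[[0.8,-0.12,0],[0,0,-0.04]],[[1.52,-0.23,0.2],[-0.02,0,-0.04]],[[1.52,-0.23,0.8],[-0.02,0,-0.04]],[[1.52,-0.23,1.5],[-0.02,0,-0.04]],[[1.52,-0.23,1.9],[-0.02,0,-0.04]],[[1.52,-0.23,2.08],[-0.02,0,-0.04]],[[1.52,-0.23,2.15],[-0.02,0,-0.04]],[[1.52,-0.23,2.15],[-0.02,0,-0.04]]])

```text
clock: 18.25
eef_pos: [0.5362, 0.192, 0.1442]
tool_rot: [179.8, -0.0, 90.1]
ft_force: [-0.1, 0.2, -0.4]
finger_gap: 0.0949
gripper_force: 0.0
```

>>> jog_arm(motion=[[[0,0,0],[0,0,0]],[[0,0,0],[0,0,0]],[[0,0,0],[0,0,0]],[[0,0,0],[0,0,0]],[[0,0,0],[0,0,0]],[[0,0,0],[0,0,0]],[[0,0,0],[0,0,0]],[[0,0,0],[0,0,0]]], fingers=1)

```text
clock: 19.25
eef_pos: [0.5356, 0.1919, 0.1431]
tool_rot: [179.9, 0.0, 90.1]
ft_force: [0.2, -0.8, -0.4]
finger_gap: 0.0272
gripper_force: 30.0
```

>>> jog_arm(motion=[[[0,0,0],[0,0,0]],[[0,0,0],[0,0,0]]])

```text
clock: 19.5
eef_pos: [0.5356, 0.1919, 0.1432]
tool_rot: [179.9, -0.0, 90.1]
ft_force: [0.5, 0.1, -1.1]
finger_gap: 0.0276
gripper_force: 30.0
```

>>> jog_arm(motion=[[[0,0,-0.01],[0,0,0]],[[0,0,-0.02],[0,0,0]],[[0,0,-0.03],[0,0,0]],[[0,0,-0.04],[0,0,0]],[[0,0,-0.05],[0,0,0]],[[0,0,-0.06],[0,0,0]],[[0,0,-0.07],[0,0,0]],[[0,0,-0.08],[0,0,0]]])

```text
clock: 20.5
eef_pos: [0.5347, 0.1918, 0.1466]
tool_rot: [-180.0, 0.0, 90.1]
ft_force: [2.1, 0.3, -12.2]
finger_gap: 0.0275
gripper_force: 30.0
```

>>> jog_arm(motion=[[[0,0,-0.01],[0,0,0]],[[0,0,-0.02],[0,0,0]],[[0,0,-0.03],[0,0,0]],[[0,0,-0.04],[0,0,0]],[[0,0,-0.05],[0,0,0]],[[0,0,-0.06],[0,0,0]],[[0,0,-0.07],[0,0,0]],[[0,0,-0.08],[0,0,0]]])

```text
clock: 21.5
eef_pos: [0.5354, 0.192, 0.1516]
tool_rot: [179.9, -0.0, 90.1]
ft_force: [-4.1, -0.4, -4.4]
finger_gap: 0.0278
gripper_force: 30.0
```

>>> jog_arm(motion=[[[0,0,-0.02],[0,0,0]],[[0,0,-0.04],[0,0,0]],[[0,0,-0.06],[0,0,0]],[[0,0,-0.08],[0,0,0]],[[0,0,-0.1],[0,0,0]],[[0,0,-0.12],[0,0,0]],[[0,0,-0.13],[0,0,0]],[[0,0,-0.14],[0,0,0]]])

```text
clock: 22.5
eef_pos: [0.5355, 0.1919, 0.1582]
tool_rot: [179.9, 0.0, 90.1]
ft_force: [0.4, -0.2, -2.6]
finger_gap: 0.0274
gripper_force: 30.0
```

>>> jog_arm(motion=[[[0,0,0],[0,0,0]],[[0,0,0],[0,0,0]],[[0,0,0],[0,0,0]],[[0,0,0],[0,0,0]],[[0,0,0],[0,0,0]],[[0,0,0],[0,0,0]]])

```text
clock: 23.25
eef_pos: [0.5355, 0.1919, 0.1581]
tool_rot: [179.9, -0.0, 90.1]
ft_force: [-0.3, 0.6, -2.7]
finger_gap: 0.0274
gripper_force: 30.0
```

Run:
```python
from h import *
from rig import *
s=read_state();print(s["clock"],s["eef_pos"],s["tool_rot"],s["ft_force"],s["wrist_torque"])
c=snapshot("scene");t=snapshot("top");pickle.dump((c,t,s),open("end.pkl","wb"))
c0=pickle.load(open("scene0.pkl","rb"))
f=lambda i:cv2.resize(i[190:285,265:345,::-1],(400,475),interpolation=cv2.INTER_CUBIC)
cv2.imwrite("pics/5.png",np.hstack([f(c0["image"]),f(c["image"])]))
print(proj(c,[.535,.1915,.134]),proj(c,[.535,.1915,.149]))
```

```text
23.25 [0.53547256 0.19194025 0.15813827] [ 1.79883088e+02 -1.39811387e-03  9.01357506e+01] [-0.27213801  0.56035584 -2.67092981] [-0.14779992  0.03113518 -0.00510625]
[[310.62057931 229.93202592]] [[310.95538972 226.37691802]]
```

View pics/5.png

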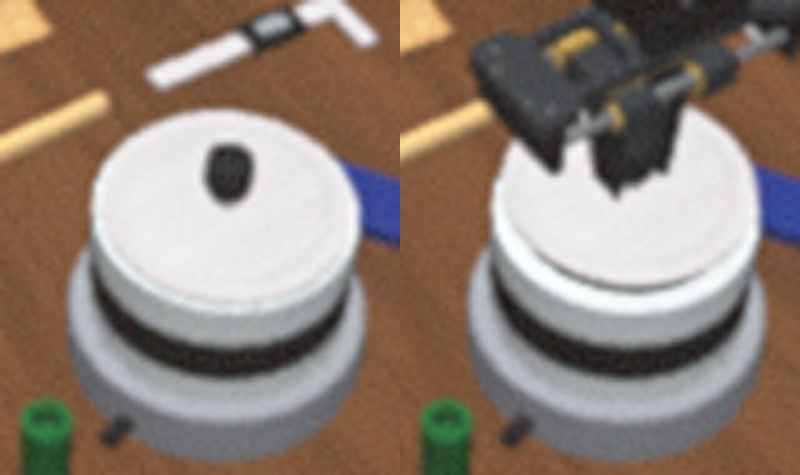

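```bash
python3 -c "
from rig import *
print(job_done())"
```

```text
the job is handed in; nothing more can be done
None
```

I took the thermometer's reading position at about 10 cm for 3 s and laid it back on its mat. I then broke the lid's seal with a slow straight pull and handed the job in with the lid held level about 15 mm above the rim, at 23 s on the clock.

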